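# Hold the reset button of a tripped waffle-iron cut-out with the reset pin

## Task

One of the two grey overload cut-outs beside the waffle irons has tripped: the one with the red flag. Draw the blue-handled reset pin out of its wooden holder, put it down through the steel collar of the tripped unit and press the sprung button inside about half-way, 8 mm down, so that the top of the collar stands at the middle of the pin's orange band; do not leave it pushed to the bottom. Finish while still gripping the pin and holding the button there; leave the unit with the green flag and the dishes alone.

Things in the scene. Friction and masses are not known exactly. Their poses are not given: they have to be found in the camera images.
- tripped_unit: Grey plastic overload cut-out with a RED round flag on top and a red strip on its front, 70 x 64 x 60 mm (x, y, z), fixed to the table. Origin at the centre of its underside, z up; at yaw 0 its front faces the robot. A steel collar (25 mm outside, 10 mm high, its top 70 mm above the table) stands at the centre of the top; a vertical hole of 12.5 mm runs down through collar and housing.
- tripped_unit_hole (a point): Centre of the hole at the top of the steel collar of the red-flagged unit, 70 mm above the table.
- tripped_unit_button (a joint): Travel in m of the white sprung button in that hole: 0 at rest (its top 30 mm above the table, 40 mm below the collar's top), growing downward to 0.016 at the stop. The spring pushes back with about 2.4 N at rest, 5.6 N at 8 mm and 8.8 N at the stop. Wanted: 0.008.
- healthy_unit: The other cut-out, the same in shape and size but with a GREEN flag and green strip; leave it alone. Origin at the centre of its underside.
- healthy_unit_button (a joint): Travel in m of the green-flagged unit's button, 0 at rest.
- holder: Light wooden block, 60 x 60 x 50 mm, fixed to the table, in which the pin stands upright. Origin at the centre of its underside.
- holder_hole (a point): Mouth of the holder's vertical hole (11.5 mm wide, 40 mm deep), centre of the block's top, 50 mm above the table. At the start the pin's tip stands 10 mm and the handle 80 to 135 mm above the table.
- reset_pin: Loose reset pin, 125 mm long, 40 to 85 g, standing in the holder: steel shaft of 9 mm diameter and 70 mm long with a tapered tip (5.6 mm at the end), then a round blue handle of 22 mm diameter and 55 mm long. Origin at the tip, z along the pin toward the handle.
- pin_tip (a point): End of the pin's steel tip. An orange band runs from 45 to 51 mm above the tip: its middle is level with the collar's top when the button is 8 mm down.
- pin_handle (a point): Middle of the blue handle on the pin's axis, 97.5 mm above the tip: where to grip.
- waffle_iron: Large steel waffle iron, fixed, lid shut. Origin at the centre of its underside. The frame of its lid with the black grip reaches out over the table to the left (+y) as far as 270 mm from the origin in y, between -130 and +185 mm in x, 160 to 225 mm above the table: go round it or over it with the pin and the gripper.
- plum_bowl: Glass bowl of dark red cut fruit, 115 mm wide, 69 mm high; bystander. Origin at the centre of its underside.
- sauce: White cup of dark sauce with a spoon in it, 88 x 140 x 72 mm; bystander. Origin at the centre of its underside.
Not all that is in view belongs to the job. There is more than one size of the reset_pin; the job needs the smaller. There is more than one size of the holder; the one meant has the size given above.

How it is judged:
By the outcome, as a careful person would: the job done as asked, in the order asked, and still so for the second after the job is handed in, while the arm keeps its last pose, push and grip.
It also fails if it takes over 45 s, if anything falls off the work surface, if the arm or the gripper's body presses on something with over 40 N, if the wrist force passes 120 N, or if a joint passes its speed limit or range.

## Robot

A 6-joint arm with a two-finger parallel gripper is mounted at the origin on the work surface; the furniture and walls round the work are solid. World frame = base frame: x ahead of the robot, y to its left, z up, the work surface at z = 0. Lengths are in mm, angles in rad, forces in N, time in s.
With the tool pointing down it reaches from about 300 to 775 mm from the base axis. Payload 14.6 kg.
Tool frame: the origin (TCP) lies midway between the tips of the shut fingers; the grasp point (between the pads) lies 19 mm behind it; z points along the fingers, y is the line along which they close (so a half turn about z gives the same grasp; the last joint's range is limited). The gripper opens to 94 mm and grips with 3 to 60 N. Pads are 16 mm wide; open, the fingers measure 119 mm over their backs; the gripper's body (75 mm by 177 mm) begins 78 mm behind the grasp point.
Start: joints at [-1.196, 0.3, 1.521, -0, 1.321, -0.067], TCP at [235.154, -497.184, 205.446] pointing down, gripper open.
Joint ranges: [-3.03, 3.03], [-0.79, 2.21], [0.23, 2.52], [-1.04, 4.18], [0, 3.07], [-2.55, 2.55]. Speed limits (rad/s): [2.22, 2.22, 2.57, 3.14, 3.14, 3.14].

## Interface

Orientations are given as [roll, pitch, yaw] about the fixed x, y, z axes, in that order (R = Rz(yaw) Ry(pitch) Rx(roll)).
In Python, from cell import manip gives the robot as it stands.
- The arm moves only by the shell command python3 -m creep 'ROWS' [OPENING] [FORCE]. ROWS is text: rows parted by semicolons, each of 6 numbers parted by spaces: the shift along the tool's x, y, z normalised to -1 to 1, where 1 is 4 cm, then the turn, a rotation vector about the tool's x, y, z normalised to -1 to 1, where 1 is pi rad. In form: dx dy dz ax ay az; .... A call has 1 to 20 rows; each row shifts and turns the commanded pose from where the row before left it, along the tool's axes as they then stand; what a row does not reach is not made up. A row lasts 1/8 s, in which the tool goes at most 62.5 mm and 10.7 degrees, less where a joint would pass 70% of its speed; a pose out of reach is approached as far as the arm can. A call with a number of a shift or a turn outside -1 to 1 is refused whole. A call with a gripper value outside its range is refused whole. OPENING is the closure, from 0 (fully open) to 1 (shut), set as the call begins (- or left out, the last holds). The fingers move at their own pace and stop on an object; FORCE is the grip in N (left out, the last holds). Time passes only in rows, so rows that do not move let the fingers close. It gives the time, the measured TCP pose, the force, the opening and the grip force at its end, in the units of the state.
- manip.read_state(): the state, without advancing time (a new reading comes with each control period).
- manip.camera(name): name is "scene" or "top" or "wrist"; returns a dict with "color" (420x560x3 uint8, red, green, blue), "range_z" (420x560 float32, mm along the optical axis (not along the pixel's ray), 0 where there is no reading), "camera_matrix" (3x3 intrinsics, pixels), "T" (4x4, takes a point from camera to world coordinates). Camera axes: x right, y down, z forward; pixel columns grow to the right and rows downward; lengths in mm; the calibration is good to about 2 mm. A picture is of the moment at which its call begins.
- manip.sign_off(): hands the job in; it is judged then, once.
The state is a dict: "clock": time; "joints": joint angles; "qd": joint speeds; "effort": joint torques, N m; "eef_pos": TCP position; "eef_rot": TCP orientation; "wrist_force": force on the tool from outside, world axes, zero at the start; "moment": the same for the moment, N m; "finger_gap": finger opening in mm; "finger_force": force on a finger pad.
Only numpy, scipy, OpenCV 4.12 (cv2) and the standard library are available. Lean on these libraries where they do the work, as an engineer would, in place of code of your own. Each camera call takes 0.05 s, during which the arm holds its last target. There are 200 camera calls.

## Working session

There is one attempt and no reset: what is moved stays moved. The work goes in short steps, Python scripts to look and compute and a shell command to move; the robot and the scene stay as the last step left them, time stands still between calls to the robot, and variables do not carry over. Pictures are saved under pics/ and viewed, at most 10 in all, crops included, and the job is handed in when it is done.

```bash
mkdir -p pics; python3 - <<'E'
from cell import manip
import cv2,numpy as np
s=manip.read_state();print(s)
for n in("scene","top"):
    c=manip.camera(n);cv2.imwrite(f"pics/{n}0.png",c["color"][:,:,::-1]);np.savez(f"{n}0.npz",**c);print(n,c["T"].round(3).tolist(),c["camera_matrix"].tolist())
E
```

```text
{'clock': 0.0, 'joints': array([-1.19559786e+00,  3.00480113e-01,  1.52159852e+00, -3.90531951e-06,
        1.32069004e+00, -6.66309837e-02]), 'qd': array([8.56657610e-04, 9.62111064e-04, 9.00827658e-04, 9.60552623e-05,
       1.07803159e-03, 6.08434848e-05]), 'effort': array([ 1.70998323e-03, -5.31811130e+01, -3.52731335e+01,  7.08878785e-02,
        2.44223006e-02, -1.14372467e-04]), 'eef_pos': array([ 235.05924622, -496.94304184,  204.8740081 ]), 'eef_rot': array([-3.14041899e+00, -7.45271165e-05,  4.41830373e-01]), 'wrist_force': array([-0.06762829,  0.4748118 , -0.4007709 ]), 'moment': array([-0.04618509,  0.01010716, -0.03961981]), 'finger_force': 0.0, 'finger_gap': 93.76357381878677}
scene [[-0.831, -0.407, 0.378, 278.214], [-0.556, 0.603, -0.573, 554.68], [0.005, -0.686, -0.727, 747.931], [0.0, 0.0, 0.0, 1.0]] [[420.4195316346226, 0.0, 280.7538000915851], [0.0, 420.4195316346226, 213.8105219141376], [0.0, 0.0, 1.0]]
top [[-0.021, -0.995, 0.094, 488.358], [-1.0, 0.021, 0.0, 47.983], [-0.002, -0.094, -0.996, 1241.056], [0.0, 0.0, 0.0, 1.0]] [[450.31518454788835, 0.0, 289.53633800046134], [0.0, 450.31518454788835, 207.98057424602004], [0.0, 0.0, 1.0]]
```

View pics/scene0.png

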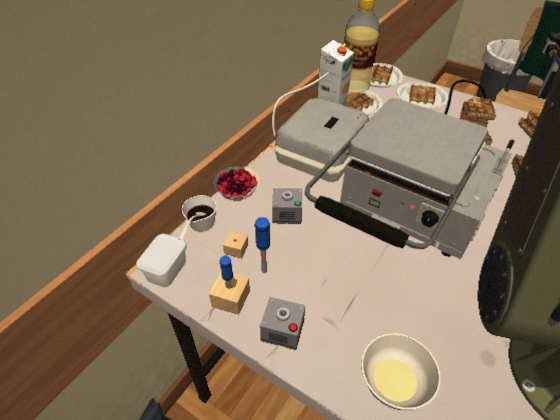

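View pics/top0.png

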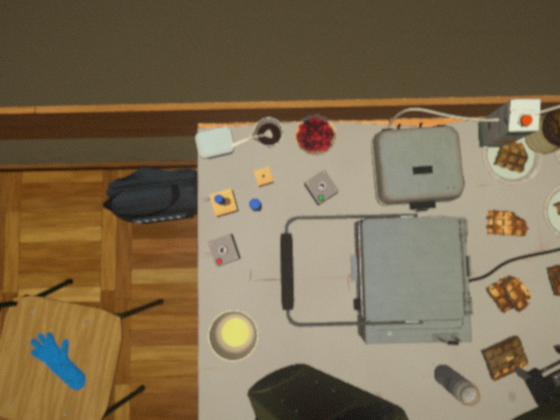

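The scene view shows the short pin in its block at (228,275), the larger pin standing alone at (262,240) and the red-flag unit at (283,322). In the top view these are at (222,201), (256,204) and (224,250).

```bash
cat > h.py <<'E'
import numpy as np,cv2
def ray(c,u,v,z):
    K=c["camera_matrix"];T=c["T"];d=T[:3,:3]@np.linalg.inv(K)@np.array([u,v,1.]);o=T[:3,3]
    return o+d*(z-o[2])/d[2]
def cloud(c):
    K=c["camera_matrix"];T=c["T"];v,u=np.indices(c["range_z"].shape);z=c["range_z"]
    P=np.stack([(u-K[0,2])/K[0,0]*z,(v-K[1,2])/K[1,1]*z,z],-1)
    return P@T[:3,:3].T+T[:3,3]
def blobs(mask,mn=8):
    n,l,s,ce=cv2.connectedComponentsWithStats(mask.astype(np.uint8));
    return [(l==i,ce[i],s[i]) for i in range(1,n) if s[i,4]>=mn]
E
python3 - <<'E'
import numpy as np,cv2
from h import *
for n in("top","scene"):
    c=dict(np.load(n+"0.npz"));P=cloud(c);hsv=cv2.cvtColor(c["color"],cv2.COLOR_RGB2HSV);H,S,V=hsv[...,0],hsv[...,1],hsv[...,2]
    X=P[...,0];Y=P[...,1];Z=P[...,2]
    ok=(Z>-10)&(Z<300)&(Y>50)
    for nm,m in(("blue",(H>105)&(H<130)&(S>150)&ok),("red",((H<6)|(H>174))&(S>150)&(V>100)&ok),("wood",(H>10)&(H<25)&(S>90)&(V>110)&ok&(Z>20)),("handtop",(H>105)&(H<130)&(S>150)&ok&(Z>125)),("grey",(S<50)&(V>50)&(Z>52)&(Z<63)&ok),("collar",(S<60)&(Z>65)&(Z<76)&ok)):
        for b,ce,s in blobs(m): print(n,nm,ce.round(1),s.tolist(),np.median(P[b],0).round(0),"zmax",np.percentile(Z[b],95).round(0), [ray(c,*ce,z).round(1)[:2].tolist() for z in (50,60,70,135)])
i=[cv2.resize(cv2.imread(f"pics/{n}0.png")[a:b,d:e],None,fx=4,fy=4,interpolation=cv2.INTER_CUBIC) for n,a,b,d,e in(("top",160,280,195,290),("scene",210,350,200,310))]
i[0]=cv2.resize(i[0],(380,480));cv2.imwrite("pics/c1.png",np.hstack([i[0],cv2.resize(i[1],(377,480))]))
E
```

```text
top blue [218.6 198.6] [216, 196, 6, 6, 27] [619. 222. 135.] zmax 138.0 [[629.5, 237.0], [628.4, 235.4], [627.2, 233.8], [619.5, 223.5]]
top blue [254.6 203.7] [251, 200, 8, 9, 55] [601. 131. 164.] zmax 166.0 [[613.7, 141.2], [612.7, 140.4], [611.6, 139.6], [604.8, 134.5]]
top red [218.5 261. ] [217, 259, 4, 5, 16] [465. 236.  61.] zmax 65.0 [[464.4, 238.1], [464.6, 236.5], [464.8, 234.9], [466.2, 224.5]]
top wood [145.8 106.8] [0, 100, 287, 14, 2288] [870. 415.  93.] zmax 97.0 [[884.7, 433.2], [881.4, 429.9], [878.1, 426.7], [856.4, 405.7]]
top wood [263.2 175.8] [254, 167, 19, 19, 248] [691. 118.  35.] zmax 40.0 [[688.5, 117.1], [686.8, 116.5], [685.1, 116.0], [674.2, 112.2]]
top wood [224.3 202.6] [210, 188, 28, 28, 448] [615. 219.  50.] zmax 54.0 [[618.5, 221.8], [617.4, 220.3], [616.3, 218.9], [609.2, 209.4]]
top handtop [218.6 198.6] [216, 196, 6, 6, 27] [619. 222. 135.] zmax 138.0 [[629.5, 237.0], [628.4, 235.4], [627.2, 233.8], [619.5, 223.5]]
top handtop [254.6 203.7] [251, 200, 8, 9, 55] [601. 131. 164.] zmax 166.0 [[613.7, 141.2], [612.7, 140.4], [611.6, 139.6], [604.8, 13
[... 3479 characters left out ...]
cene grey [282.4 312.9] [280, 311, 6, 4, 16] [495. 219.  58.] zmax 61.0 [[497.2, 215.0], [494.1, 219.9], [490.9, 224.7], [470.6, 256.4]]
scene collar [184.5 229.1] [178, 216, 16, 24, 80] [775. 177.  70.] zmax 73.0 [[791.2, 162.5], [783.9, 168.1], [776.5, 173.7], [728.7, 210.2]]
scene collar [263.4 253. ] [262, 252, 4, 3, 10] [597. 134.  74.] zmax 75.0 [[608.6, 119.5], [603.9, 125.8], [599.2, 132.0], [568.4, 172.5]]
scene collar [228.2 281.2] [226, 280, 5, 3, 9] [615. 226.  69.] zmax 72.0 [[625.4, 216.1], [620.5, 221.0], [615.5, 225.8], [583.2, 257.3]]
scene collar [282.3 313. ] [276, 307, 14, 14, 120] [492. 225.  70.] zmax 72.0 [[497.4, 215.2], [494.2, 220.1], [491.1, 225.0], [470.7, 256.6]]
```

View pics/c1.png

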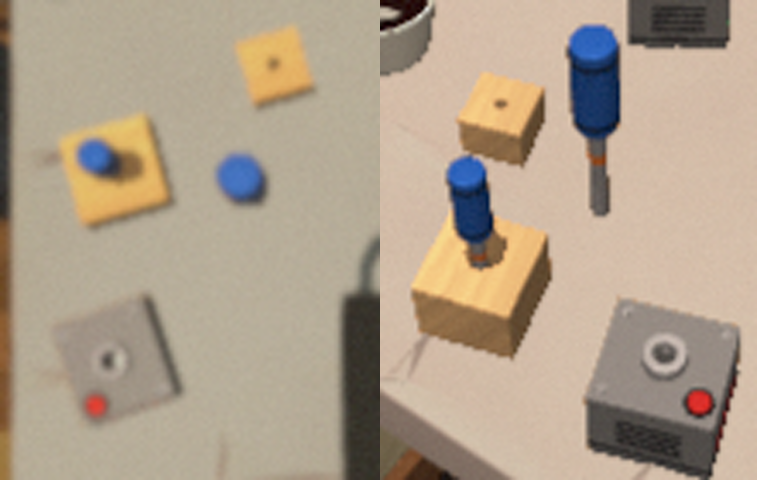

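The crop shows the short pin upright in the 60 mm block, and the tripped unit's collar standing clear. The pin axis is at about (618, 223) and the collar at about (493, 225). Both heights match the given sizes (135 and 70 mm). I'll rise and turn first, then cross over the iron.

```bash
python3 -m creep '0 0 -1 0 0 -0.045;0 0 -1 0 0 -0.045;0 0 -1 0 0 -0.045;0 0 -1 0 0 -0.045;0 0 -1 0 0 -0.045;0 0 0 0 0 -0.045;0 0 0 0 0 -0.045;0 0 0 0 0 -0.045;0 0 0 0 0 0' 0 20
```

```text
clock: 1.23
eef_pos: [235.2, -497.2, 405.1]
eef_rot: [-3.141, -0.001, 1.572]
wrist_force: [0.5, -0.2, -0.5]
finger_gap: 94.1
finger_force: 0.0
```

```bash
python3 -m creep '0.95 0.5 0 0 0 0;0.95 0.5 0 0 0 0;0.95 0.5 0 0 0 0;0.95 0.5 0 0 0 0;0.95 0.5 0 0 0 0;0.95 0.5 0 0 0 0;0.95 0.5 0 0 0 0;0.95 0.5 0 0 0 0;0.95 0.5 0 0 0 0;0.95 0.5 0 0 0 0;0.95 0.5 0 0 0 0;0.95 0.5 0 0 0 0;0.95 0.5 0 0 0 0;0.95 0.5 0 0 0 0;0.95 0.5 0 0 0 0;0.95 0.5 0 0 0 0;0.95 0.5 0 0 0 0;0.95 0.5 0 0 0 0;0.9 0.5 0 0 0 0;0 0 0 0 0 0'
python3 - <<'E'
from cell import manip
import cv2,numpy as np
c=manip.camera("wrist");np.savez("w1.npz",**c);cv2.imwrite("pics/w1.png",c["color"][:,:,::-1]);print(c["T"].round(2).tolist(),c["camera_matrix"][0])
E
```

```text
clock: 3.72
eef_pos: [614.3, 225.6, 403.1]
eef_rot: [-3.139, 0.001, 1.572]
wrist_force: [0.1, -0.2, -0.4]
finger_gap: 93.9
finger_force: 0.0
[[1.0, 0.0, -0.0, 613.81], [0.0, -0.96, -0.29, 310.06], [-0.0, 0.29, -0.96, 581.49], [0.0, 0.0, 0.0, 1.0]] [333.9426676    0.         279.43456706]
```

View pics/w1.png

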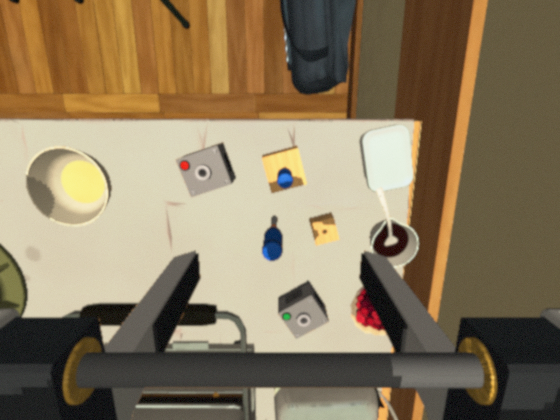

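The wrist view shows the short pin at (285,178) in its block, the collar at (203,173) and the big pin at (272,240). Now I'll measure from this view.

```bash
python3 - <<'E'
import numpy as np,cv2
from h import *
c=dict(np.load("w1.npz"));P=cloud(c);hsv=cv2.cvtColor(c["color"],cv2.COLOR_RGB2HSV);H,S,V=hsv[...,0],hsv[...,1],hsv[...,2]
Z=P[...,2];X=P[...,0];Y=P[...,1]
b1=(H>105)&(H<130)&(S>150)&(Y>180)&(Y<300)&(X>560)
for nm,m,z in(("blue",b1&(Z>130),135),("blueall",b1,107),("collar",(S<60)&(Z>65)&(Z<76)&(X<560)&(Y>180)&(X>430),70),("unit",(Z>56)&(Z<80)&(X<560)&(Y>180)&(X>430),60),("block",(Z>46)&(Z<54)&(X>560)&(X<680)&(Y>170)&(Y<290),50)):
    for b,ce,s in blobs(m):
        r=cv2.minAreaRect(np.argwhere(b)[:,::-1].astype(np.float32))
        print(nm,ce.round(1),s.tolist(),np.median(P[b],0).round(1),ray(c,*ce,z).round(1),"rect",ray(c,*r[0],z).round(1),r[1])
E
```

```text
blue [284.5 179.4] [278, 173, 14, 14, 153] [620.1 226.9 133.9] [619.5 226.7 135. ] rect [619.5 226.7 135. ] (13.0, 13.0)
blueall [284.4 178.4] [278, 170, 14, 17, 178] [618.9 227.4 133.8] [619.6 223.1 107. ] rect [619.8 223.6 107. ] (16.0, 13.0)
collar [202.3 172.1] [195, 165, 16, 16, 150] [493.4 225.5  68.6] [493.7 225.8  70. ] rect [493.9 225.2  70. ] (15.0, 15.0)
unit [203.5 170.8] [175, 145, 57, 52, 1776] [493.7 227.   59.3] [493.3 226.2  60. ] rect [492.9 225.8  60. ] (41.54704284667969, 45.31900405883789)
block [284.  168.3] [262, 148, 45, 45, 1129] [619.5 231.1  49.1] [619.6 228.9  50. ] rect [619.5 225.9  50. ] (37.593021392822266, 37.593021392822266)
```

```bash
python3 -m creep '0 0.1 0.8 0 0 0;0 0 1 0 0 0;0 0 1 0 0 0;0 0 1 0 0 0;0 0 1 0 0 0;0 0 1 0 0 0;0 0 0.8 0 0 0;0 0 0.6 0 0 0;0 0 0.5 0 0 0;0 0 0.2 0 0 0;0 0 0 0 0 0;0 0 0 0 0 0'
```

```text
clock: 5.28
eef_pos: [618.2, 223.7, 90.6]
eef_rot: [3.14, -0.0, 1.573]
wrist_force: [-0.5, -0.3, -0.4]
finger_gap: 93.9
finger_force: 0.0
```

```bash
python3 -m creep '0.03 0.02 0.05 0 0 0;0 0 0 0 0 0' 0 30; python3 -m creep '0 0 0 0 0 0;0 0 0 0 0 0;0 0 0 0 0 0;0 0 0 0 0 0;0 0 0 0 0 0;0 0 0 0 0 0;0 0 0 0 0 0;0 0 0 0 0 0' 1 30
```

```text
clock: 5.52
eef_pos: [618.6, 224.9, 87.6]
eef_rot: [3.141, -0.0, 1.573]
wrist_force: [0.2, 0.3, -0.6]
finger_gap: 93.8
finger_force: 0.0
clock: 6.52
eef_pos: [618.9, 224.8, 87.5]
eef_rot: [3.14, -0.0, 1.573]
wrist_force: [2.2, 0.3, -2.0]
finger_gap: 21.6
finger_force: 30.0
```

```bash
python3 -m creep '0 0 -0.2 0 0 0;0 0 -0.4 0 0 0;0 0 -0.5 0 0 0;0 0 -0.6 0 0 0;0 0 -0.6 0 0 0;0 0 -0.3 0 0 0;0 0 0 0 0 0;0 0 0 0 0 0'
python3 -m creep '0 -0.5 0 0 0 0;0 -0.5 0 0 0 0;0 -0.5 0 0 0 0;0 -0.5 0 0 0 0;0 -0.4 0 0 0 0;0 -0.3 0 0 0 0;0 -0.2 0 0 0 0;0 0 0 0 0 0;0 0 0 0 0 0;0 0 0 0 0 0'
python3 - <<'E'
from cell import manip
import cv2,numpy as np
ims=[]
for n in("scene","top","wrist"):
    c=manip.camera(n);np.savez(f"{n}2.npz",**c);im=c["color"][:,:,::-1].copy();ims.append(im)
a=cv2.resize(ims[0][200:360,200:340],(420,480),interpolation=3);b=cv2.resize(ims[2][100:260,130:256],(378,480),interpolation=3)
cv2.imwrite("pics/c2.png",np.hstack([a,b]));print(manip.read_state()["eef_pos"])
E
```

```text
clock: 7.52
eef_pos: [618.1, 224.7, 190.4]
eef_rot: [-3.14, 0.0, 1.573]
wrist_force: [-0.3, -0.1, -1.3]
finger_gap: 21.3
finger_force: 30.0
clock: 8.78
eef_pos: [502.8, 224.5, 191.3]
eef_rot: [-3.141, 0.0, 1.573]
wrist_force: [-0.4, -0.4, -1.1]
finger_gap: 21.1
finger_force: 30.0
[502.65935191 224.5144094  191.35426615]
```

View pics/c2.png

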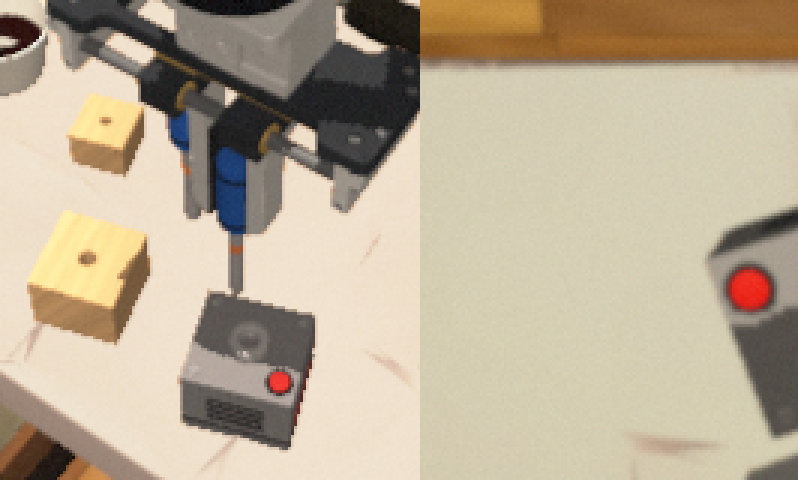

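The crop shows the pin gripped upright with its tip at about (279,297) in the scene picture, and the holder is empty. Next I'll compare the pin's measured axis with where the TCP says it should be.

```bash
python3 - <<'E'
import numpy as np,cv2
from h import *
def proj(c,p):
    q=np.linalg.inv(c["T"])@np.r_[p,1.];q=c["camera_matrix"]@q[:3];return q[:2]/q[2]
for n in("scene","wrist"):
    c=dict(np.load(n+"2.npz"));P=cloud(c);hsv=cv2.cvtColor(c["color"],cv2.COLOR_RGB2HSV);H,S,V=hsv[...,0],hsv[...,1],hsv[...,2];X,Y,Z=np.moveaxis(P,-1,0)
    near=(abs(X-502)<30)&(abs(Y-225)<30)
    for nm,m in(("shaft",near&(Z>105)&(Z<180)&~((H>100)&(H<135)&(S>100))),("orange",near&(H<14)&(S>110)&(Z>130)),("collar",(abs(X-493)<18)&(abs(Y-225)<18)&(Z>65)&(Z<76))):
        for b,ce,s in blobs(m,4): print(n,nm,ce.round(1),s.tolist(),np.median(P[b],0).round(1),Z[b].min().round(0))
    for z in(191.3-77.5,191.3-77.5+25,191.3-77.5+48):print(n,"pred",z,proj(c,np.array([502.7,224.5,z])).round(1))
    print("collar pred",proj(c,np.array([493.5,225.5,70])).round(1))
    if n=="scene":
        m=near&(Z>112)&(Z<175)
        for v in range(270,300,3):
            u=np.nonzero(m[v])[0]
            if len(u):print(v,u.min(),u.max(),u.mean())
cv2.imwrite("pics/w2.png",dict(np.load("wrist2.npz"))["color"][:,:,::-1])
E
```

```text
scene shaft [278.  287.2] [276, 278, 5, 20, 97] [499.2 226.6 148.3] 117.0
scene orange [278.4 282.9] [277, 282, 4, 3, 11] [498.4 226.6 161.4] 157.0
scene collar [282.3 313.1] [276, 307, 14, 14, 120] [491.5 225.3  70.3] 65.0
scene pred 113.80000000000001 [277.1 296.6]
scene pred 138.8 [277.1 288.7]
scene pred 161.8 [277.1 281. ]
collar pred [281.  312.6]
279 276 280 278.0
282 276 280 278.0
285 276 280 278.0
288 276 280 278.0
291 276 280 278.0
294 276 280 278.0
297 277 279 278.0
wrist shaft [279.7 233.9] [273, 221, 14, 26, 290] [502.2 228.6 146.8] 117.0
wrist orange [280.  241.1] [274, 238, 12, 7, 48] [502.2 228.9 162.5] 157.0
wrist collar [269.8 207.9] [257, 195, 26, 26, 408] [492.9 225.9  68.8] 65.0
wrist pred 113.80000000000001 [280.5 224.5]
wrist pred 138.8 [280.6 235.1]
wrist pred 161.8 [280.8 246.9]
collar pred [270.5 208.7]
```

View pics/w2.png

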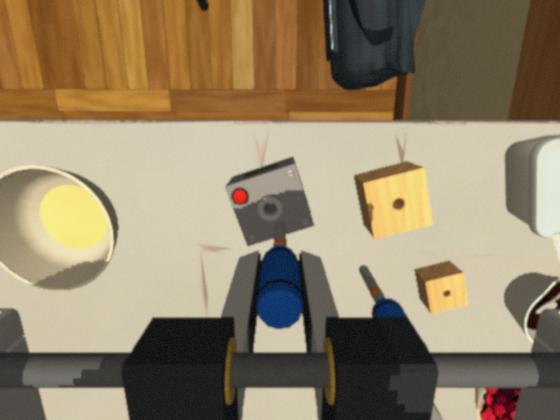

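Both views agree on the offset to the collar: about −9.3 in x and +1.6 in y. I'll move there, then look again with the tip closer to the collar.

```bash
python3 -m creep '0.04 -0.23 0.3 0 0 0;0 0 0.4 0 0 0;0 0 0.2 0 0 0;0 0 0 0 0 0;0 0 0 0 0 0'
python3 - <<'E'
import numpy as np,cv2
from h import *
from cell import manip
s=manip.read_state();t=s["eef_pos"];print(t)
ims=[]
for n in("scene","wrist"):
    c=manip.camera(n);P=cloud(c);hsv=cv2.cvtColor(c["color"],cv2.COLOR_RGB2HSV);H,S=hsv[...,0],hsv[...,1];X,Y,Z=np.moveaxis(P,-1,0)
    near=(abs(X-493)<30)&(abs(Y-225)<30)
    for nm,m in(("shaft",near&(Z>79)&(Z<140)&~((H>100)&(H<135)&(S>100))),("collar",(abs(X-493)<18)&(abs(Y-225)<18)&(Z>65)&(Z<74))):
        for b,ce,st in blobs(m,8): print(n,nm,ce.round(1),st.tolist(),np.median(P[b],0).round(1),Z[b].min().round(0))
    r0,c0=(270,250) if n=="scene" else (165,230)
    ims.append(cv2.resize(c["color"][r0:r0+80,c0:c0+64,::-1],(384,480),interpolation=3))
cv2.imwrite("pics/c3.png",np.hstack(ims))
E
```

```text
clock: 9.55
eef_pos: [493.6, 226.2, 155.8]
eef_rot: [3.141, -0.0, 1.573]
wrist_force: [-0.2, 0.1, -0.5]
finger_gap: 21.5
finger_force: 30.0
[493.56779886 226.17879429 155.75742183]
scene shaft [281.9 302.1] [280, 293, 5, 19, 86] [490.1 228.  111.3] 80.0
scene collar [282.3 313.8] [276, 307, 14, 13, 100] [489.3 227.3  70.4] 65.0
wrist shaft [279.7 233.9] [273, 221, 14, 26, 292] [493.1 230.3 111.2] 82.0
wrist collar [279.2 218.8] [265, 207, 29, 28, 410] [492.4 228.9  68.9] 65.0
```

View pics/c3.png

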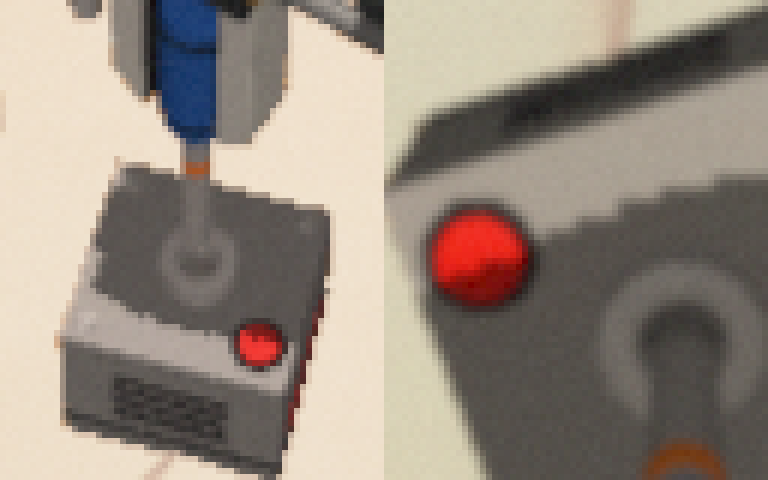

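The crops show the shaft centred over the collar in both views (scene u≈282.5, wrist u≈279.8 for both pin and collar). I'll insert in small steps.

```bash
python3 -m creep '0 0 0.2 0 0 0;0 0 0.2 0 0 0;0 0 0.1 0 0 0;0 0 0 0 0 0;0 0 0 0 0 0'; python3 -m creep '0 0 0.2 0 0 0;0 0 0.2 0 0 0;0 0 0.1 0 0 0;0 0 0 0 0 0;0 0 0 0 0 0'
```

```text
clock: 10.28
eef_pos: [493.4, 226.2, 135.6]
eef_rot: [3.141, -0.0, 1.573]
wrist_force: [0.7, 0.1, -0.1]
finger_gap: 21.5
finger_force: 30.0
clock: 10.9
eef_pos: [493.4, 226.2, 115.6]
eef_rot: [3.141, -0.0, 1.573]
wrist_force: [-0.0, 0.0, -0.4]
finger_gap: 21.5
finger_force: 30.0
```

It entered freely with no side force. I'll touch the button next, then press.

```bash
for i in 1; do python3 -m creep '0 0 0.1 0 0 0;0 0 0.05 0 0 0;0 0 0 0 0 0;0 0 0 0 0 0' - 40; done; python3 -m creep '0 0 0.05 0 0 0;0 0 0 0 0 0;0 0 0 0 0 0'; python3 -m creep '0 0 0.05 0 0 0;0 0 0 0 0 0;0 0 0 0 0 0';  python3 -m creep '0 0 0.05 0 0 0;0 0 0 0 0 0;0 0 0 0 0 0'
```

```text
clock: 11.4
eef_pos: [493.3, 226.2, 109.5]
eef_rot: [3.142, -0.0, 1.573]
wrist_force: [0.2, 1.2, -0.6]
finger_gap: 21.4
finger_force: 40.0
clock: 11.78
eef_pos: [493.3, 226.1, 107.4]
eef_rot: [-3.142, 0.0, 1.573]
wrist_force: [0.4, -1.0, -1.7]
finger_gap: 21.8
finger_force: 40.0
clock: 12.15
eef_pos: [493.4, 226.2, 105.6]
eef_rot: [3.141, -0.0, 1.573]
wrist_force: [-0.3, 0.3, 2.4]
finger_gap: 21.5
finger_force: 40.0
clock: 12.52
eef_pos: [493.4, 226.1, 103.5]
eef_rot: [3.141, -0.0, 1.573]
wrist_force: [-0.3, 0.8, 2.9]
finger_gap: 21.6
finger_force: 40.0
```

Contact was at TCP z of about 107, as predicted. 4 mm more to go.

```bash
python3 -m creep '0 0 0.05 0 0 0;0 0 0 0 0 0;0 0 0.05 0 0 0;0 0 0 0 0 0;0 0 0 0 0 0;0 0 0 0 0 0'
python3 - <<'E'
import numpy as np,cv2
from h import *
from cell import manip
f=[];z=[]
ims=[]
for n in("scene","wrist")*4:
    c=manip.camera(n);s=manip.read_state();f.append(s["wrist_force"][2]);z.append(s["eef_pos"][2]);ims.append(c)
print(np.mean(f),np.std(f),np.mean(z))
o=[]
def proj(c,p):
    q=np.linalg.inv(c["T"])@np.r_[p,1.];q=c["camera_matrix"]@q[:3];return q[:2]/q[2]
for k,(r0,c0) in((0,(285,260)),(1,(180,250))):
    im=np.mean([x["color"][r0:r0+60,c0:c0+48,::-1].astype(float) for x in ims[k::2]],0).astype(np.uint8)
    o.append(cv2.resize(im,(384,480),interpolation=3))
    c=ims[k];d=c["T"][:2,3]-np.array([493.4,226.2]);d/=np.linalg.norm(d)
    for zz in(67,70,73):print(k,zz,"shaft front",proj(c,np.r_[np.array([493.4,226.2])+4.5*d,zz]).round(2),"collar far rim",proj(c,np.r_[np.array([493.4,226.2])-6.25*d,70]).round(2),"near",proj(c,np.r_[np.array([493.4,226.2])+6.25*d,70]).round(2))
cv2.imwrite("pics/c4.png",np.hstack(o))
E
```

```text
clock: 13.28
eef_pos: [493.3, 226.1, 99.5]
eef_rot: [3.142, -0.0, 1.573]
wrist_force: [0.1, -0.3, 4.7]
finger_gap: 21.5
finger_force: 40.0
4.60007351392661 0.2795549319470394 99.4851725273687
0 67 shaft front [280.83 315.93] collar far rim [280.89 309.82] near [280.83 315.95]
0 70 shaft front [280.84 315.08] collar far rim [280.89 309.82] near [280.83 315.95]
0 73 shaft front [280.85 314.23] collar far rim [280.89 309.82] near [280.83 315.95]
1 67 shaft front [280.71 238.97] collar far rim [280.89 255.49] near [280.7 238.1]
1 70 shaft front [280.73 240.56] collar far rim [280.89 255.49] near [280.7 238.1]
1 73 shaft front [280.75 242.21] collar far rim [280.89 255.49] near [280.7 238.1]
```

View pics/c4.png

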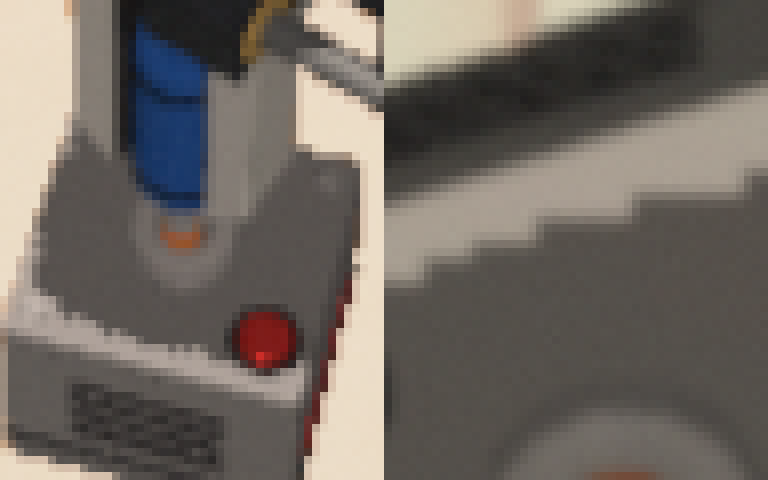

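The scene crop shows the orange band only just standing out of the collar at (283,314). As a slip check, I'll compare the band's upper edge in the wrist camera before and after pressing.

```bash
python3 - <<'E'
import numpy as np
from cell import manip
a=dict(np.load("wrist2.npz"))["color"].astype(float)
b=[];f=[];z=[]
for i in range(10):
    b.append(manip.camera("wrist")["color"].astype(float));s=manip.read_state();f.append(s["wrist_force"][2]);z.append(s["eef_pos"][2])
b=np.mean(b,0)
for v in range(232,258):
    print(v,a[v,277:283].mean(0).round(0),b[v,277:283].mean(0).round(0))
print(np.mean(f),np.mean(z))
E
```

```text
232 [76. 73. 69.] [108. 102.  97.]
233 [75. 72. 67.] [113. 108. 102.]
234 [76. 72. 67.] [113. 107. 101.]
235 [78. 73. 68.] [112. 106.  99.]
236 [77. 72. 68.] [110. 104.  98.]
237 [81. 72. 66.] [109. 102.  95.]
238 [90. 68. 54.] [110.  94.  85.]
239 [105.  62.  36.] [113.  78.  61.]
240 [113.  58.  18.] [117.  64.  32.]
241 [115.  59.  22.] [118.  63.  27.]
242 [106.  66.  44.] [109.  69.  46.]
243 [92. 72. 60.] [95. 73. 62.]
244 [76. 70. 68.] [79. 72. 70.]
245 [58. 60. 70.] [60. 62. 73.]
246 [36. 48. 68.] [37. 48. 71.]
247 [17. 32. 57.] [20. 36. 61.]
248 [13. 24. 43.] [14. 27. 47.]
249 [14. 27. 48.] [14. 28. 50.]
250 [11. 34. 64.] [15. 36. 67.]
251 [13. 39. 74.] [14. 40. 76.]
252 [12. 41. 77.] [13. 41. 79.]
253 [13. 40. 76.] [12. 41. 78.]
254 [10. 38. 76.] [13. 41. 79.]
255 [14. 40. 76.] [12. 41. 79.]
256 [10. 39. 76.] [14. 42. 79.]
257 [11. 40. 77.] [14. 41. 79.]
4.393708327303303 99.47238368034142
```

The band edge hasn't shifted in the wrist camera, so the pin hasn't slipped. Geometry gives 8 mm of travel, and the force of about 5 N is in line with that.

```bash
python3 -c "
from cell import manip
print(manip.sign_off())"
```

```text
the job is handed in; nothing more can be done
None
```

The job is handed in with the pin still gripped and holding the red-flagged unit's button about 8 mm down by arm position (the roughly 5 N wrist force suggests nearer 7 mm); I never moved to the green-flagged unit or the dishes.

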